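Pack the carving kit and the sharpening kit

TASK

Make up two kits for the carving class. Into the long cardboard box go the square wooden block and the round wooden blank, one at each end so that the box is evenly loaded, with the palm gouge lying flat across the box in the middle between them; into the square cardboard box go the whetstone and the leather strop, lying flat side by side and parallel, leather up. Set each thing down on the box floor without dropping it, do not tip the light boxes or push them from their places, and leave the brush, the fish figure and the tin alone.

Things in the scene. Friction and masses are not known exactly. Their poses are not given: they have to be found in the camera images.
- block_center (a point): Square wooden block blank, pale lime wood, a 70 x 45 x 45 mm bar lying on a long side, 80 g. This point is its centre, 22.5 mm above its underside; x runs along its 70 mm length, z up.
- roundel_center (a point): Round wooden blank, pale lime wood, an upright cylinder 60 mm in diameter and 50 mm tall, 80 g. This point is its centre, 25 mm above its underside; z up along its axis.
- gouge_grip (a point): Palm gouge lying flat, 135 mm long, 65 g: short dark pear-shaped handle with a flat underside (68 long, 30 wide, 26 mm high at the thick part), brass ferrule, slim steel blade. This point: middle of the thick part, 13 mm above the underside, near the balance point; x runs towards the blade tip (tip 108 mm ahead, butt 27 mm behind, mid-length 40 mm ahead of this point), z up.
- stone_center (a point): Whetstone, a grey two-layer slab 120 x 45 x 22 mm lying flat, 250 g. This point is its centre, 11 mm above the underside; x runs along its length, z up.
- strop_center (a point): Paddle strop lying flat, 156 mm long, 85 g: wooden paddle, blade 100 x 45 x 17 mm with brown leather on top, narrower plain handle (20 mm wide, 14 mm thick). This point: centre of the blade, 8.5 mm above the underside; x runs away from the handle (blade ends 50 mm ahead, handle ends 106 mm behind, mid-length 28 mm behind this point), z up with the leather.
- long_box: Long open cardboard box (the carving kit), outside 280 x 190 mm and 40 mm high, walls and floor 4 mm thick, empty and light (90 g), standing loose on the bench. Origin at the centre of its underside; x runs along the 280 mm length, y across it, z up.
- square_box: Square open cardboard box (the sharpening kit), outside 200 x 200 mm and 40 mm high, walls and floor 4 mm thick, empty and light (90 g), standing loose on the bench. Origin at the centre of its underside; x and y parallel to its sides, z up.
- brush: Bystander: flat bench brush with pale wooden handle, metal ferrule and dark bristles, about 133 mm long, 38 mm wide, 16 mm high, lying among the stock. Origin on its underside near its middle; x runs along it towards the bristles.
- fish: Bystander: white leaping-fish figure on a round foot 76 mm wide, 150 mm tall, standing beside the stock. Origin at the centre of its underside.
- tin: Bystander: round metal tin of wax, 75 mm wide, 42 mm tall, standing beside the stock. Origin at the centre of its underside.
There are look-alikes about, which are no part of the job. Leave any black or purple look-alike of the part that bears block_center alone.

How it is judged:
By the outcome, as a careful person would: the job done as asked, in the order asked, and still so for the second after the job is handed in, with the robot touching nothing.
It also fails if it takes over 122 s, if anything falls off the work surface, if the arm or the gripper's body presses on something with over 40 N, if the wrist force passes 120 N, or if a joint passes its speed limit or range.

ROBOT

A 7-joint arm with a two-finger parallel gripper is mounted at the origin on the work surface. World frame = base frame: x ahead of the robot, y to its left, z up, the work surface at z = 0. Lengths are in m, angles in rad, forces in N, time in s.
With the tool pointing down it reaches from about 0.35 to 0.9 m from the base axis. Payload 8.1 kg.
Tool frame: the origin (TCP) lies at the very end of the fingers, on their centre line; the grasp point (between the pads) lies 19 mm behind it; z points along the fingers, y is the line along which they close (so a half turn about z gives the same grasp; the last joint's range is limited). The gripper opens to 92 mm and grips with 3 to 60 N. Pads are 19 mm wide; open, the fingers measure 130 mm over their backs; the gripper's body (75 mm by 190 mm) begins 47 mm behind the grasp point.
Start: joints at [-1.426, 0.434, 0.025, 1.573, -0.012, 1.134, -0.075], TCP at [0.153, 0.606, 0.227] pointing down, gripper open.
Joint ranges: [-2.62, 2.62], [-0.44, 2.09], [-1.27, 1.32], [0.08, 2.57], [-1.32, 4.46], [0.12, 2], [-2.74, 2.74]. Speed limits (rad/s): [2.22, 2.22, 3.01, 3.01, 3.14, 3.14, 3.14].

INTERFACE

Orientations are given as a rotation vector (axis times angle).
In Python, from cell import arm gives the robot as it stands.
- The arm moves only by the tool jog_arm, never from a script. Its argument "rows" is a list of rows, each a list of 3 entries, a list of its own where there are three numbers: the shift along the world's x, y, z in cm, then the turn, a rotation vector about the world's x, y, z in degrees, then the opening, from 0 (shut) to 1 (fully open). A call has 1 to 8 rows; each row is the pose to reach, as a shift and turn from the pose commanded when the call began; what a row does not reach only later rows make up. A row lasts 1/8 s, in which the tool goes at most 62.5 mm and 10.7 degrees, less where a joint would pass 70% of its speed; a pose out of reach is approached as far as the arm can. A call with a gripper value outside its range is refused whole. The fingers move at their own pace and stop on an object; "newtons" is the grip in N (left out, the last holds). Time passes only in rows, so rows that repeat a pose let the fingers close. It gives the time, the measured TCP pose, the force, the opening and the grip force at its end, in the units of the state.
- arm.observe(): the state, without advancing time (a new reading comes with each control period).
- arm.get_image(name): name is "side" or "top"; returns a dict with "img" (420x560x3 uint8, red, green, blue), "depth" (420x560 float32, m along the optical axis (not along the pixel's ray), 0 where there is no reading), "fx", "fy", "cx", "cy" (pixels), "rvec" (rotation vector, rad) and "tvec" (3), from world to camera coordinates, as OpenCV has them. Camera axes: x right, y down, z forward; pixel columns grow to the right and rows downward; lengths in m; the calibration is good to about 2 mm. A picture is of the moment at which its call begins.
- arm.sign_off(): hands the job in; it is judged then, once.
The state is a dict: "clock": time; "joints": joint angles; "dq": joint speeds; "joint_efforts": joint torques, N m; "position": TCP position; "ee_rot": TCP orientation; "force": force on the tool from outside, world axes, zero at the start; "ft_torque": the same for the moment, N m; "width": opening from 0.0 (shut) to 1.0 (fully open); "gripper_force": force on a finger pad.
Only numpy, scipy, OpenCV 4.12 (cv2) and the standard library are available. Lean on these libraries where they do the work, as an engineer would, in place of code of your own. Each camera call takes 0.05 s, during which the arm holds its last target. There are 200 camera calls.

## Working session

There is one attempt and no reset: what is moved stays moved. The work goes in short steps, Python scripts to look and compute and a tool call to move; the robot and the scene stay as the last step left them, time stands still between calls to the robot, and variables do not carry over. Pictures are saved under pics/ and viewed, at most 14 in all, crops included, and the job is handed in when it is done.

Besides the shell and the picture viewer there is one more tool, called after "Call:" by a JSON object that holds its "name" and its "arguments". jog_arm: Moves the arm, as the interface text tells. Its arguments: {"type":"object","properties":{"rows":{"type":"array","items":{"type":"array"}},"newtons":{"type":"number"}},"required":["rows"]}

```bash
ls; mkdir -p pics; python3 - <<'E'
from cell import arm
import cv2,pickle
o=arm.observe();print(o)
for n in("top","side"):
    d=arm.get_image(n);pickle.dump(d,open(n+".pkl","wb"))
    cv2.imwrite(f"pics/{n}0.png",cv2.resize(d["img"][:,:,::-1],(784,588)))
    print(n,d["fx"],d["cx"],d["cy"],d["rvec"],d["tvec"],(d["depth"]>0).mean())
E
```

```text
pics
{'clock': 0.0, 'joints': array([-1.42557784,  0.43524303,  0.0249597 ,  1.57411213, -0.01158578,
        1.13399537, -0.07510737]), 'dq': array([ 4.68326417e-04, -6.23581012e-05,  1.16552003e-03, -9.76004823e-04,
       -1.63281157e-03,  1.43509982e-03,  9.54971972e-04]), 'joint_efforts': array([ 1.83038424e-03, -6.67862821e+01,  9.86196287e-01, -3.14447844e+01,
       -6.02817675e-02,  4.32719069e-02,  1.50455844e-04]), 'position': array([0.15323182, 0.60538734, 0.22592656]), 'ee_rot': array([-3.88363617e-01, -3.11744819e+00,  2.53286935e-03]), 'force': array([ 0.52564938, -0.01596572, -0.07734673]), 'ft_torque': array([-0.00768675,  0.04567307, -0.00254288]), 'gripper_force': 0.0, 'width': 1.0005658980773726}
top 475.2171992199482 281.5993155566119 203.62615012599193 [ 2.10914779 -2.15185736  0.17603158] [2.01051270e-04 5.56450564e-01 9.73032668e-01] 0.9961224489795918
side 381.2106416903438 279.7290175220575 210.7135363959909 [ 2.04243599e+00 -4.62946402e-02 -2.59039771e-04] [-0.56465741  0.08284653  0.84789097] 0.9959438775510204
```

View pics/top0.png

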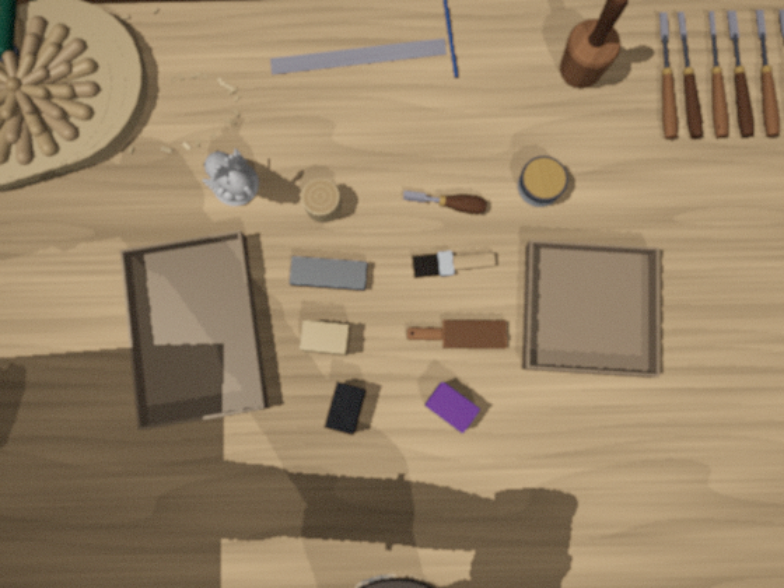

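View pics/side0.png

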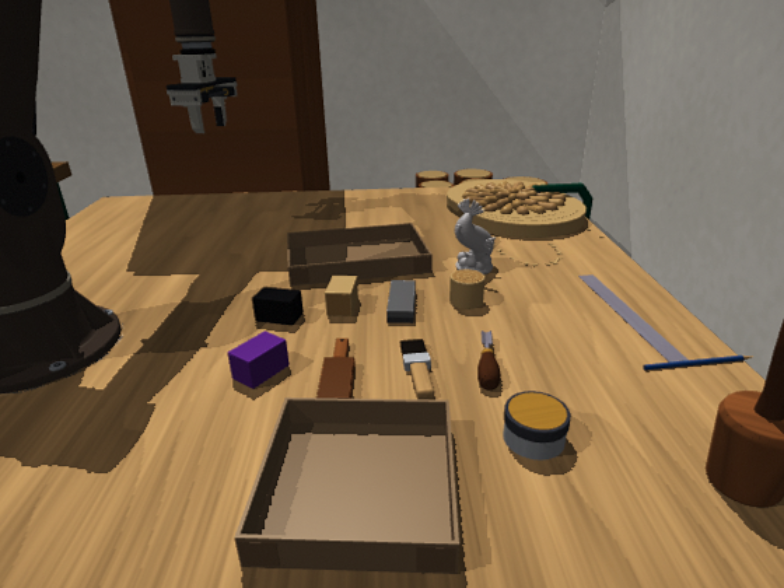

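The top view has world x up and y to the left. Picks and what could be mistaken for them, in top-view px at 784 scale:
- **Block:** pale bar (325,337). Look-alikes are black (346,408) and purple (452,406).
- **Roundel:** (321,199). Look-alike is the tin (543,180).
- **Gouge:** (445,203). Look-alikes are the brush (455,263) and the rack of gouges (720,75).
- **Stone:** (329,273). Look-alike is the ruler (358,57).
- **Strop:** (458,333).
- **Boxes:** long (195,330), square (593,308).

```bash
cat > h.py <<'E'
import numpy as np,cv2,pickle
def xyz(d):
    """world points of all pixels, from depth"""
    v,u=np.mgrid[:420,:560]; z=d["depth"]
    c=np.stack([(u-d["cx"])/d["fx"]*z,(v-d["cy"])/d["fy"]*z,z],-1)
    R=cv2.Rodrigues(np.array(d["rvec"]))[0]
    return (c-np.array(d["tvec"]))@R
def rect(P,win,zlo,zhi):
    """min-area rectangle (world xy, mm) of the points in a window (784-scale px) and height band; long-axis angle"""
    x0,y0,x1,y1=[int(k/1.4) for k in win]
    Q=P[y0:y1,x0:x1]; m=((Q[...,2]>zlo)&(Q[...,2]<zhi)).astype(np.uint8)
    n,l,s,_=cv2.connectedComponentsWithStats(m); k=1+np.argmax(s[1:,4]); q=Q[l==k]
    (c,s,a)=cv2.minAreaRect((q[:,:2]*1000).astype(np.float32))
    if s[0]<s[1]: s=s[::-1];a+=90
    return np.round(c,1),np.round(s,1),round((a+90)%180-90,1),np.round(np.median(q[:,2])*1000,1),len(q)
E
python3 - <<'E'
from h import *
d=pickle.load(open("top.pkl","rb"));P=xyz(d)
for n,w,a,b in [("block",(290,310,360,365),.035,.06),("roundel",(290,165,350,230),.04,.06),("gouge",(395,180,500,222),.006,.04),
 ("gougehandle",(395,180,500,222),.018,.04),("stone",(280,245,380,300),.014,.03),("strop",(395,310,520,355),.006,.03),("stropblade",(440,310,520,355),.006,.03),
 ("brush",(400,245,505,283),.006,.03),("tin",(505,150,580,215),.032,.05),("fish",(190,140,275,215),.01,.2),("fishtop",(190,140,275,215),.1,.2),
 ("long",(110,220,285,440),.03,.05),("square",(510,230,675,390),.03,.05),("purple",(415,370,490,440),.03,.06),("black",(315,370,375,445),.03,.08)]:
    print(n,*rect(P,w,a,b))
print("table z",np.median(P[300:330,200:300,2]), "floors", np.median(P[215:225,130:145,2]),np.median(P[210:230,410:430,2]))
C=d["img"][110:260,190:380,::-1]
cv2.imwrite("pics/crop.png",cv2.resize(C,None,fx=4,fy=4,interpolation=2))
E
```

```text
block [480.   98.2] [70.9 45.3] 83.3 45.0 714
roundel [699.5 103. ] [59.2 57.9] 25.7 50.5 582
gouge [696.2 -94. ] [134.1  31.1] 84.9 21.8 531
gougehandle [ 694.7 -119.2] [84.  29.3] 80.7 25.0 353
stone [584.3  94.4] [120.3  45.8] 84.3 22.2 1103
strop [ 483.9 -106.9] [154.1  44.8] 88.8 16.7 1187
stropblade [ 483.4 -132.1] [103.8  44.8] 88.8 17.1 981
brush [ 598.2 -107.1] [135.2  39.2] -84.5 14.7 811
tin [ 724.9 -251.1] [74.1 73.9] -50.5 42.6 896
fish [731.1 245. ] [102.6  73.7] 18.3 89.8 1059
fishtop [709.2 217.1] [57.3 44.5] -42.8 121.3 427
long [499.4 303.9] [281.  193.1] 8.4 38.9 1266
square [ 518.6 -314.7] [202.6 200.8] 85.2 39.3 1067
purple [371.5 -93.2] [70.8 45.1] 52.7 45.1 743
black [373.2  67.7] [70.7 45.2] -16.3 45.0 749
table z 0.00019889276229745974 floors 0.0038780488236122334 0.004429781120806041
```

View pics/crop.png

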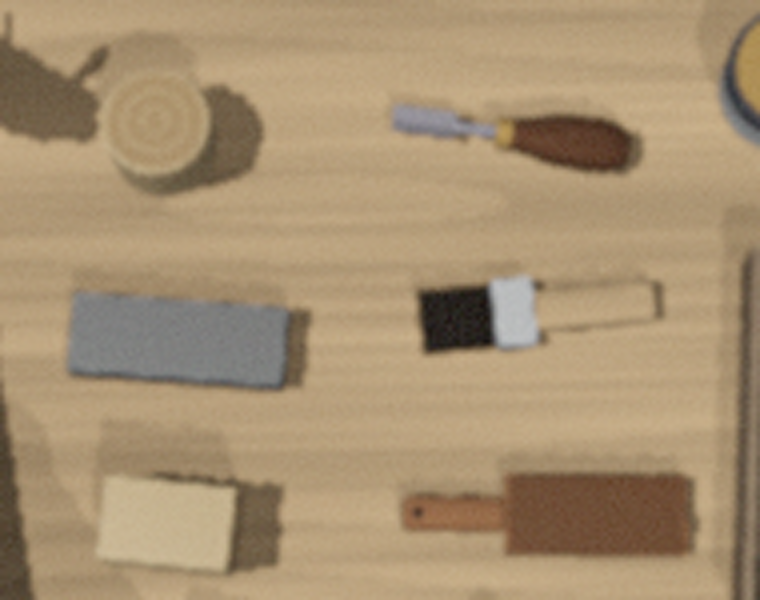

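The crop shows all five parts as described. The pale block is at crop (165,525), clear of the black and purple ones. The strop is leather up with its handle to the left (+y), and the gouge tip also points left. Measured sizes and heights match the text, so I'm moving to the block.

Call:
{"name": "jog_arm", "arguments": {"rows": [[[4,-6,0],[0,0,-10],0.75],[[8,-12,0],[0,0,-20],0.75],[[12,-18,0],[0,0,-30],0.75],[[15,-23,0],[0,0,-40],0.75],[[18,-28,0],[0,0,-50],0.75],[[21,-33,0],[0,0,-60],0.75],[[24,-38,0],[0,0,-70],0.75],[[27,-43,0],[0,0,-80],0.75]], "newtons": 20}}

```text
clock: 1.1
position: [0.4199, 0.1808, 0.2268]
ee_rot: [-2.307, -2.132, -0.001]
force: [0.6, 1.4, 0.1]
width: 0.749
gripper_force: 0.0
```

Call:
{"name": "jog_arm", "arguments": {"rows": [[[3,-4.2,-5],[0,0,-2],0.75],[[6,-8.3,-10],[0,0,-2],0.75],[[6,-8.3,-14],[0,0,-2],0.75],[[6,-8.3,-14],[0,0,-2],0.75],[[6,-8.3,-14],[0,0,-2],0.75]]}}

```text
clock: 1.72
position: [0.4794, 0.1003, 0.0878]
ee_rot: [-2.338, -2.098, -0.001]
force: [0.4, 0.5, 1.2]
width: 0.751
gripper_force: 0.0
```

```bash
python3 - <<'E'
from cell import arm
import cv2
d=arm.get_image("side");print(arm.observe()["position"],arm.observe()["ee_rot"])
cv2.imwrite("pics/s1.png",cv2.resize(d["img"][150:290,150:370,::-1],None,fx=3,fy=3))
E
```

```text
[0.4799078  0.10081129 0.0883904 ] [2.3369119  2.09924425 0.00339765]
```

View pics/s1.png

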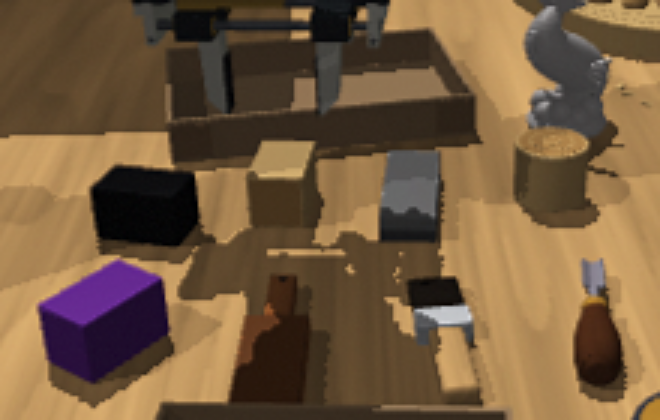

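The fingers at crop (215,105) and (325,105) straddle the block at (282,185), so I'm going down and gripping.

Call:
{"name": "jog_arm", "arguments": {"rows": [[[0,-0.2,-3],[0,0,0],0.75],[[0,-0.2,-6],[0,0,0],0.75],[[0,-0.2,-7.7],[0,0,0],0.75],[[0,-0.2,-7.7],[0,0,0],0.75],[[0,-0.2,-7.7],[0,0,0],0.3],[[0,-0.2,-7.7],[0,0,0],0.3],[[0,-0.2,-7.7],[0,0,0],0.3],[[0,-0.2,-7.7],[0,0,0],0.3]], "newtons": 20}}

```text
clock: 2.78
position: [0.4799, 0.098, 0.0105]
ee_rot: [2.338, 2.098, 0.002]
force: [-1.3, 0.3, 8.5]
width: 0.49
gripper_force: 20.0
```

Call:
{"name": "jog_arm", "arguments": {"rows": [[[0,0,4],[0,0,0],0.3],[[0,0,9],[0,0,0],0.3],[[0,4,12],[0,0,10],0.3],[[2,8,12],[0,0,20],0.3],[[4,11,12],[0,0,30],0.3],[[6,14,12],[0,0,40],0.3],[[8,17,12],[0,0,50],0.3],[[10,20,12],[0,0,60],0.3]]}}

```text
clock: 3.78
position: [0.5796, 0.2984, 0.1297]
ee_rot: [-0.968, -2.989, 0.001]
force: [1.0, 0.6, -0.7]
width: 0.49
gripper_force: 19.9
```

Call:
{"name": "jog_arm", "arguments": {"rows": [[[1,2,0],[0,0,10],0.3],[[1.1,2,0],[0,0,20],0.3],[[1.1,2,0],[0,0,30],0.3],[[1.1,2,0],[0,0,40],0.3],[[1.1,2,0],[0,0,45],0.3],[[1.1,2,0],[0,0,45],0.3],[[1.1,2,0],[0,0,45],0.3]]}}

```text
clock: 4.65
position: [0.5902, 0.3175, 0.1297]
ee_rot: [0.237, -3.132, 0.0]
force: [-0.3, 0.6, -0.8]
width: 0.49
gripper_force: 19.9
```

```bash
cat >> h.py <<'E'
def clos(arm):
    """position in cm and closing-line angle in degrees"""
    o=arm.observe(); y=cv2.Rodrigues(np.array(o["ee_rot"]))[0][:,1]
    return np.round(o["position"]*100,2),round(np.degrees(np.arctan2(y[1],y[0])),1),"j7",round(o["joints"][6],2),"F",np.round(o["force"],1)
def place(c,ang,x,y):
    """box-frame mm to world cm"""
    t=np.radians(ang);return np.round([(c[0]+x*np.cos(t)-y*np.sin(t))/10,(c[1]+x*np.sin(t)+y*np.cos(t))/10],2)
E
python3 - <<'E'
from h import *
from cell import arm
d=arm.get_image("side");P=xyz(d)
cv2.imwrite("pics/s2.png",cv2.resize(d["img"][90:260,150:370,::-1],None,fx=3,fy=3))
print(clos(arm))
L=pickle.load(open("top.pkl","rb"));Q=xyz(L)
# outer rim corners of both boxes
for w in((110,220,285,440),(510,230,675,390)):
    x0,y0,x1,y1=[int(k/1.4) for k in w];q=Q[y0:y1,x0:x1];q=q[(q[...,2]>.034)&(q[...,2]<.045)]
    print(np.round(cv2.boxPoints(cv2.minAreaRect((q[:,:2]*1000).astype(np.float32)))))
print(place((499.4,303.9),8.4,93,0),place((499.4,303.9),8.4,-93,0))
E
```

```text
(array([59.02, 31.75, 12.97]), np.float64(98.7), 'j7', np.float64(1.16), 'F', array([-0.4, -0.6, -1.5]))
[[346. 379.]
 [374. 188.]
 [652. 229.]
 [624. 420.]]
[[ 410. -407.]
 [ 610. -424.]
 [ 627. -222.]
 [ 427. -205.]]
[59.14 31.75] [40.74 29.03]
```

View pics/s2.png

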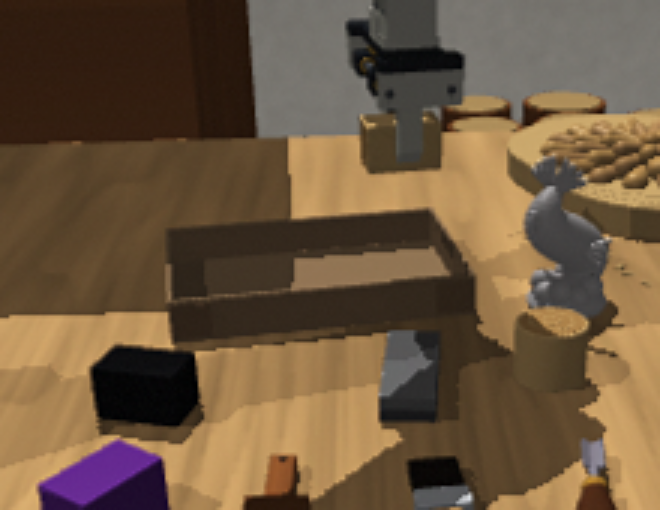

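The block is held level and upright over the +x end of the box (crop 400,140). Lowering it.

Call:
{"name": "jog_arm", "arguments": {"rows": [[[0.1,0,-4],[0,0,0],0.3],[[0.1,0,-8],[0,0,0],0.3],[[0.1,0,-10.5],[0,0,0],0.3],[[0.1,0,-11.1],[0,0,0],0.3],[[0.1,0,-11.4],[0,0,0],0.3],[[0.1,0,-11.4],[0,0,0],0.3]]}}

```text
clock: 5.45
position: [0.5919, 0.3181, 0.0168]
ee_rot: [-0.24, 3.131, 0.001]
force: [0.2, 0.7, -0.8]
width: 0.49
gripper_force: 19.9
```

Call:
{"name": "jog_arm", "arguments": {"rows": [[[0,0,-0.1],[0,0,0],0.3],[[0,0,-0.2],[0,0,0],0.3],[[0,0,-0.2],[0,0,0],0.3]]}}

```text
clock: 5.82
position: [0.5917, 0.3179, 0.0147]
ee_rot: [-0.241, 3.131, 0.001]
force: [-0.5, 0.3, 6.3]
width: 0.49
gripper_force: 20.0
```

Call:
{"name": "jog_arm", "arguments": {"rows": [[[0,0,0],[0,0,0],0.62],[[0,0,0],[0,0,0],0.62],[[0,0,0],[0,0,0],0.62],[[0,0,3],[0,0,0],0.62],[[0,0,8],[0,0,0],0.62],[[0,0,13],[0,0,0],0.82],[[0,0,18],[0,0,-10],0.82],[[0,-3,18],[0,0,-20],0.82]]}}

```text
clock: 6.82
position: [0.5927, 0.2915, 0.1984]
ee_rot: [0.309, 3.121, 0.01]
force: [0.9, -0.4, -0.4]
width: 0.816
gripper_force: 0.0
```

Call:
{"name": "jog_arm", "arguments": {"rows": [[[2,-3,0],[0,0,-10],0.82],[[4,-6,0],[0,0,-20],0.82],[[6,-9,0],[0,0,-30],0.82],[[8,-12,0],[0,0,-40],0.82],[[10,-15,0],[0,0,-50],0.82],[[10.8,-18.5,0],[0,0,-60],0.82],[[10.8,-18.5,0],[0,0,-70],0.82],[[10.8,-18.5,0],[0,0,-70],0.82]]}}

```text
clock: 7.82
position: [0.6992, 0.1026, 0.1934]
ee_rot: [-2.044, -2.386, 0.001]
force: [-1.5, 0.8, 0.3]
width: 0.82
gripper_force: 0.0
```

```bash
python3 - <<'E'
from h import *
from cell import arm
d=arm.get_image("side");print(clos(arm)); t=arm.get_image("top");P=xyz(t)
cv2.imwrite("pics/s3.png",np.hstack([cv2.resize(d["img"][130:260,240:400,::-1],(480,390)),cv2.resize(t["img"][150:320,70:200,::-1],(300,390))]))
for n,w,a,b in (("long",(110,220,285,440),.034,.042),("block",(110,220,285,440),.0435,.06)): print(n,*rect(P,w,a,b))
E
```

```text
(array([69.91, 10.33, 19.34]), np.float64(9.1), 'j7', np.float64(0.15), 'F', array([ 0.1, -0.6, -0.3]))
long [382.8 191.7] [14.6  4.5] 2.1 38.4 19Traceback (most recent call last):
  File "<stdin>", line 5, in <module>
  File "h.py", line 12, in rect
    n,l,s,_=cv2.connectedComponentsWithStats(m); k=1+np.argmax(s[1:,4]); q=Q[l==k]
                                                     ~~~~~~~~~^^^^^^^^^
    return _wrapfunc(a, 'argmax', axis=axis, out=out, **kwds)
    return bound(*args, **kwds)
ValueError: attempt to get argmax of an empty sequence
```

View pics/s3.png

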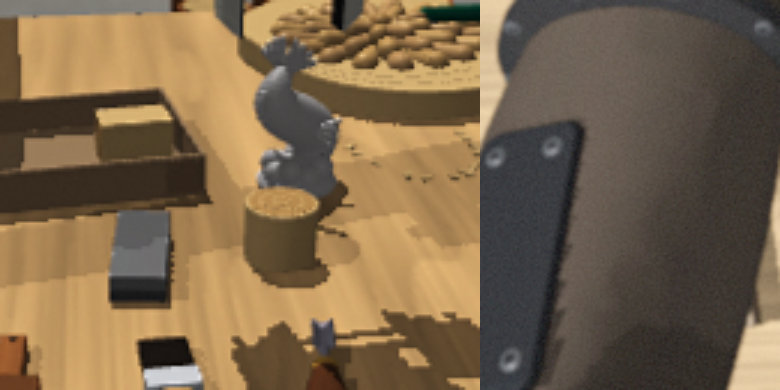

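The block stands in the far end of the box (crop 135,130), and the box hasn't moved. The gripper is above the roundel (280,230), so I'm going down to grip it.

Call:
{"name": "jog_arm", "arguments": {"rows": [[[0,0,-6],[0,0,0],0.82],[[0,0,-11],[0,0,0],0.82],[[0,0,-15],[0,0,0],0.82],[[0,0,-17.5],[0,0,0],0.82],[[0,0,-18.1],[0,0,0],0.82],[[0,0,-18.1],[0,0,0],0.82],[[0,0,-18.1],[0,0,0],0.5],[[0,0,-18.1],[0,0,0],0.5]]}}

```text
clock: 8.93
position: [0.7002, 0.1029, 0.0141]
ee_rot: [2.043, 2.385, 0.003]
force: [1.8, 0.2, 1.1]
width: 0.651
gripper_force: 4.4
```

Call:
{"name": "jog_arm", "arguments": {"rows": [[[0,0,0],[0,0,0],0.5],[[0,0,0],[0,0,0],0.5],[[0,0,0],[0,0,0],0.5]]}}

```text
clock: 9.3
position: [0.7002, 0.1029, 0.0141]
ee_rot: [2.043, 2.385, 0.003]
force: [-0.7, -0.2, 6.0]
width: 0.65
gripper_force: 20.0
```

Call:
{"name": "jog_arm", "arguments": {"rows": [[[0,0,4],[0,0,0],0.5],[[-1,0,9],[0,0,5],0.5],[[-5,0,13],[0,0,15],0.5],[[-10,1,13],[0,0,25],0.5],[[-15,4,13],[0,0,35],0.5],[[-19,8,13],[0,0,45],0.5],[[-23,12,13],[0,0,55],0.5],[[-27,16,13],[0,0,65],0.5]]}}

```text
clock: 10.3
position: [0.4279, 0.2636, 0.1431]
ee_rot: [0.434, 3.111, 0.001]
force: [-0.0, 0.4, -0.3]
width: 0.647
gripper_force: 20.0
```

Call:
{"name": "jog_arm", "arguments": {"rows": [[[-2.3,2.7,0],[0,0,10],0.5],[[-2.3,2.7,0],[0,0,20],0.5],[[-2.3,2.7,0],[0,0,24],0.5],[[-2.3,2.7,0],[0,0,24],0.5],[[-2.3,2.7,0],[0,0,24],0.5]]}}

```text
clock: 10.92
position: [0.4063, 0.2895, 0.1428]
ee_rot: [-0.21, 3.134, 0.0]
force: [0.6, -0.1, -0.8]
width: 0.647
gripper_force: 20.0
```

```bash
python3 - <<'E'
from h import *
from cell import arm
print(clos(arm))
E
```

```text
(array([40.63, 28.95, 14.28]), np.float64(97.7), 'j7', np.float64(0.98), 'F', array([ 0.6, -0.1, -0.8]))
```

Call:
{"name": "jog_arm", "arguments": {"rows": [[[0.1,0,-4],[0,0,0],0.5],[[0.1,0,-8],[0,0,0],0.5],[[0.1,0,-11],[0,0,0],0.5],[[0.1,0,-12],[0,0,0],0.5],[[0.1,0,-12.3],[0,0,0],0.5],[[0.1,0,-12.4],[0,0,0],0.5],[[0.1,0,-12.4],[0,0,0],0.5]]}}

```text
clock: 11.8
position: [0.4078, 0.2901, 0.0196]
ee_rot: [-0.213, 3.133, 0.002]
force: [0.4, -0.7, -1.5]
width: 0.647
gripper_force: 20.0
```

Call:
{"name": "jog_arm", "arguments": {"rows": [[[0,0,-0.1],[0,0,0],0.5],[[0,0,-0.1],[0,0,0],0.5]]}}

```text
clock: 12.05
position: [0.4074, 0.2897, 0.018]
ee_rot: [-0.213, 3.134, 0.001]
force: [1.1, 0.0, -0.2]
width: 0.649
gripper_force: 20.0
```

Call:
{"name": "jog_arm", "arguments": {"rows": [[[0,0,-0.1],[0,0,0],0.5],[[0,0,-0.1],[0,0,0],0.5]]}}

```text
clock: 12.3
position: [0.4075, 0.2897, 0.0179]
ee_rot: [-0.213, 3.134, 0.001]
force: [-3.2, -2.7, 17.8]
width: 0.649
gripper_force: 20.0
```

Call:
{"name": "jog_arm", "arguments": {"rows": [[[0,0,0.1],[0,0,0],0.78],[[0,0,0.1],[0,0,0],0.78],[[0,0,0.1],[0,0,0],0.78],[[0,0,3],[0,0,0],0.78],[[0,0,8],[0,0,0],0.78],[[0,0,13],[0,0,0],0.6],[[0,-4,14],[0,0,-10],0.6],[[2,-9,14],[0,0,-20],0.6]]}}

```text
clock: 13.3
position: [0.4271, 0.2002, 0.1579]
ee_rot: [0.337, 3.122, 0.003]
force: [0.5, -0.0, -0.2]
width: 0.601
gripper_force: 0.0
```

Call:
{"name": "jog_arm", "arguments": {"rows": [[[4,-4,0],[0,0,-10],0.6],[[7,-8,0],[0,0,-20],0.6],[[10,-12,0],[0,0,-30],0.6],[[13,-16,0],[0,0,-40],0.6],[[16,-20,0],[0,0,-50],0.6],[[19,-24,0],[0,0,-60],0.6],[[22,-28,0],[0,0,-70],0.6],[[25,-32,0],[0,0,-80],0.6]]}}

```text
clock: 14.3
position: [0.678, -0.1214, 0.1564]
ee_rot: [-2.269, -2.172, 0.0]
force: [0.9, 0.1, 0.3]
width: 0.604
gripper_force: 0.0
```

```bash
python3 - <<'E'
from h import *
from cell import arm
print(clos(arm))
P=xyz(pickle.load(open("top.pkl","rb")))
q=P[int(180/1.4):int(222/1.4),int(395/1.4):int(500/1.4)].reshape(-1,3);q=q[(q[:,2]>.006)&(q[:,2]<.04)]*1000
y=q[:,1]
for a,b in((-170,-150),(-150,-140),(-140,-130),(-130,-120),(-120,-110),(-110,-100),(-100,-90),(-90,-70),(-70,-55),(-55,-40),(-40,-20)):
    m=q[(y>a)&(y<=b)]
    if len(m):print(a,b,len(m),np.round([m[:,0].min(),m[:,0].max(),(m[:,0].min()+m[:,0].max())/2,m[:,2].max()],1))
print(y.min(),y.max())
t=arm.get_image("top");s=arm.get_image("side")
pickle.dump(t,open("top2.pkl","wb"));P=xyz(t)
cv2.imwrite("pics/s4.png",np.hstack([cv2.resize(t["img"][150:320,70:230,::-1],(384,408)),cv2.resize(s["img"][130:300,200:360,::-1],(384,408))]))
for n,w,a,b in (("long",(110,220,285,440),.034,.042),("block",(110,220,285,440),.0435,.052)): print(n,*rect(P,w,a,b))
E
```

```text
(array([ 67.8 , -12.14,  15.64]), np.float64(-2.5), 'j7', np.float64(0.33), 'F', array([0.9, 0.1, 0.3]))
-170 -150 50 [676.9 703.6 690.3  30.3]
-150 -140 57 [676.7 707.1 691.9  32.2]
-140 -130 68 [676.5 706.7 691.6  33.3]
-130 -120 54 [678.9 706.2 692.5  30.9]
-120 -110 59 [681.6 706.6 694.1  31.4]
-110 -100 46 [685.  708.1 696.5  28. ]
-100 -90 40 [689.8 708.2 699.   26.6]
-90 -70 39 [671.8 707.4 689.6  27.8]
-70 -55 37 [696.9 714.1 705.5  20.8]
-55 -40 42 [698.6 714.5 706.6  20.9]
-40 -20 41 [674.9 717.1 696.   19.3]
-173.31708977984408 -28.106407652661996
long [488.7 375.7] [280.7  46.6] 8.2 39.1 439
block [588.4 315.3] [71.8 46. ] 8.6 48.7 661
```

View pics/s4.png

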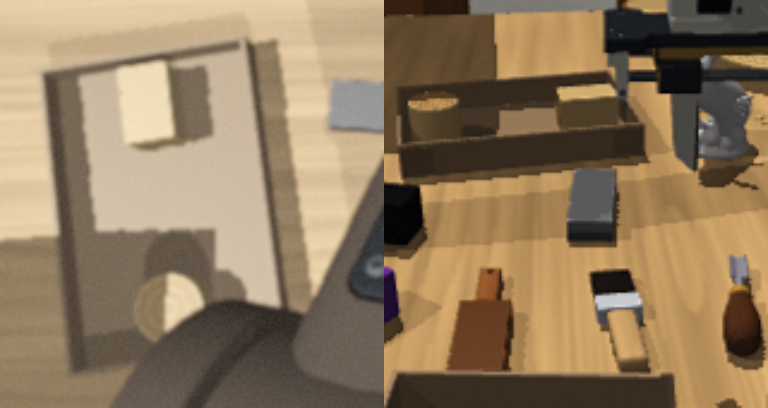

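Both blanks stand in the box at opposite ends: crop (147,103) and (170,305). Now the gouge.

Call:
{"name": "jog_arm", "arguments": {"rows": [[[1.4,-1.3,-5],[0,0,-7],0.6],[[1.4,-1.3,-10],[0,0,-7],0.6],[[1.4,-1.3,-13],[0,0,-7],0.6],[[1.4,-1.3,-14.6],[0,0,-7],0.6],[[1.4,-1.3,-15],[0,0,-7],0.6],[[1.4,-1.3,-15],[0,0,-7],0.6],[[1.4,-1.3,-15],[0,0,-7],0.6]]}}

```text
clock: 15.28
position: [0.6922, -0.1335, 0.0082]
ee_rot: [2.391, 2.035, 0.002]
force: [0.0, 0.1, -0.1]
width: 0.597
gripper_force: 0.0
```

Call:
{"name": "jog_arm", "arguments": {"rows": [[[0,0,-0.2],[0,0,0],0.6],[[0,0,-0.2],[0,0,0],0.15],[[0,0,-0.2],[0,0,0],0.15],[[0,0,-0.2],[0,0,0],0.15],[[0,0,-0.2],[0,0,0],0.15],[[0,0,-0.2],[0,0,0],0.15]], "newtons": 20}}

```text
clock: 16.02
position: [0.6914, -0.1334, 0.0048]
ee_rot: [2.392, 2.036, 0.0]
force: [0.5, 0.7, 0.6]
width: 0.33
gripper_force: 19.8
```

Call:
{"name": "jog_arm", "arguments": {"rows": [[[0,0,3],[0,0,0],0.15],[[-1,1,8],[0,0,0],0.15],[[-5,3,12],[0,0,3],0.15],[[-9,7,13],[0,0,6],0.15],[[-13,11,13],[0,0,9],0.15],[[-15,16,13],[0,0,12],0.15],[[-17,21,13],[0,0,15],0.15],[[-18.6,26,13],[0,0,18],0.15]]}}

```text
clock: 17.02
position: [0.5042, 0.1281, 0.1349]
ee_rot: [-2.042, -2.387, -0.0]
force: [0.0, -0.1, -0.2]
width: 0.326
gripper_force: 19.8
```

Call:
{"name": "jog_arm", "arguments": {"rows": [[[0,5,0],[0,0,0],0.15],[[0,10,0],[0,0,0],0.15],[[0,13.6,0],[0,0,0],0.15],[[0,13.6,0],[0,0,0],0.15],[[0,13.6,0],[0,0,0],0.15]]}}

```text
clock: 17.65
position: [0.5052, 0.2616, 0.1346]
ee_rot: [2.045, 2.384, -0.001]
force: [0.2, -0.6, -1.0]
width: 0.322
gripper_force: 19.8
```

```bash
python3 - <<'E'
from h import *
from cell import arm
print(clos(arm))
s=arm.get_image("side")
cv2.imwrite("pics/s5.png",cv2.resize(s["img"][100:260,180:360,::-1],(720,600)))
E
```

```text
(array([50.52, 26.16, 13.46]), np.float64(8.8), 'j7', np.float64(-0.17), 'F', array([ 0.2, -0.6, -1. ]))
```

View pics/s5.png

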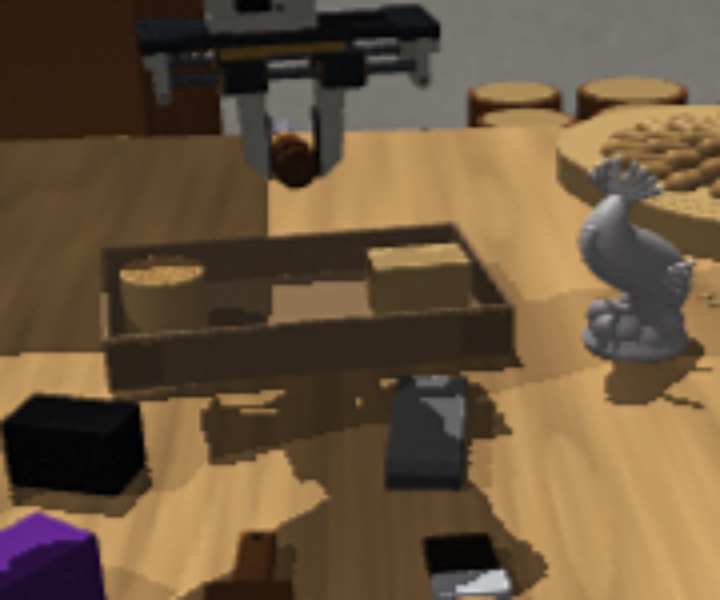

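The gouge is held across the box between the two blanks (crop 293,160). Lowering it.

Call:
{"name": "jog_arm", "arguments": {"rows": [[[0,0.2,-4],[0,0,0],0.15],[[0,0.2,-8],[0,0,0],0.15],[[0,0.2,-11],[0,0,0],0.15],[[0,0.2,-12.2],[0,0,0],0.15],[[0,0.2,-12.4],[0,0,0],0.15],[[0,0.2,-12.4],[0,0,0],0.15]]}}

```text
clock: 18.45
position: [0.5061, 0.2646, 0.0117]
ee_rot: [2.045, 2.384, 0.002]
force: [0.7, 0.4, 0.3]
width: 0.326
gripper_force: 19.8
```

Call:
{"name": "jog_arm", "arguments": {"rows": [[[0,0,-0.1],[0,0,0],0.15],[[0,0,-0.1],[0,0,0],0.15]]}}

```text
clock: 18.7
position: [0.5055, 0.2649, 0.0103]
ee_rot: [2.044, 2.385, 0.002]
force: [-0.6, -0.4, -1.1]
width: 0.33
gripper_force: 19.8
```

Call:
{"name": "jog_arm", "arguments": {"rows": [[[0,0,-0.1],[0,0,0],0.15],[[0,0,-0.1],[0,0,0],0.15]]}}

```text
clock: 18.95
position: [0.5052, 0.2647, 0.0088]
ee_rot: [-2.044, -2.385, -0.0]
force: [-0.1, 0.6, -0.0]
width: 0.324
gripper_force: 19.8
```

Call:
{"name": "jog_arm", "arguments": {"rows": [[[0,0,-0.1],[0,0,0],0.15],[[0,0,-0.1],[0,0,0],0.15]]}}

```text
clock: 19.2
position: [0.5053, 0.2647, 0.0087]
ee_rot: [-2.044, -2.385, -0.001]
force: [-3.3, -1.6, 12.0]
width: 0.324
gripper_force: 19.8
```

Call:
{"name": "jog_arm", "arguments": {"rows": [[[0,0,0.1],[0,0,0],0.5],[[0,0,0.1],[0,0,0],0.5],[[0,0,0.1],[0,0,0],0.5],[[0,0,3],[0,0,0],0.5],[[0,0,8],[0,0,0],0.5],[[0,0,13],[0,0,0],0.75],[[2,-5,13],[0,0,-5],0.75],[[4,-10,13],[0,0,-10],0.75]]}}

```text
clock: 20.2
position: [0.5459, 0.1644, 0.1385]
ee_rot: [2.245, 2.197, 0.003]
force: [0.9, -0.8, 0.2]
width: 0.736
gripper_force: 0.0
```

Call:
{"name": "jog_arm", "arguments": {"rows": [[[2,-4,0],[0,0,-3],0.75],[[3.9,-7.1,0],[0,0,-4.5],0.75],[[3.9,-7.1,-3],[0,0,-4.5],0.75],[[3.9,-7.1,-5],[0,0,-4.5],0.75],[[3.9,-7.1,-5],[0,0,-4.5],0.75]]}}

```text
clock: 20.82
position: [0.5831, 0.0934, 0.0863]
ee_rot: [-2.328, -2.107, 0.004]
force: [-0.3, -0.1, 0.3]
width: 0.749
gripper_force: 0.0
```

```bash
python3 - <<'E'
from h import *
from cell import arm
print(clos(arm))
s=arm.get_image("side")
cv2.imwrite("pics/s6.png",cv2.resize(s["img"][130:270,180:360,::-1],(720,560)))
c=(518.6,-314.7);print(place(c,-4.8,42,0),place(c,-4.8,-42,-28),place(c,-4.8,-42,-20))
E
```

```text
(array([58.31,  9.34,  8.63]), np.float64(-5.7), 'j7', np.float64(-0.01), 'F', array([-0.3, -0.1,  0.3]))
[ 56.05 -31.82] [ 47.44 -33.91] [ 47.51 -33.11]
```

View pics/s6.png

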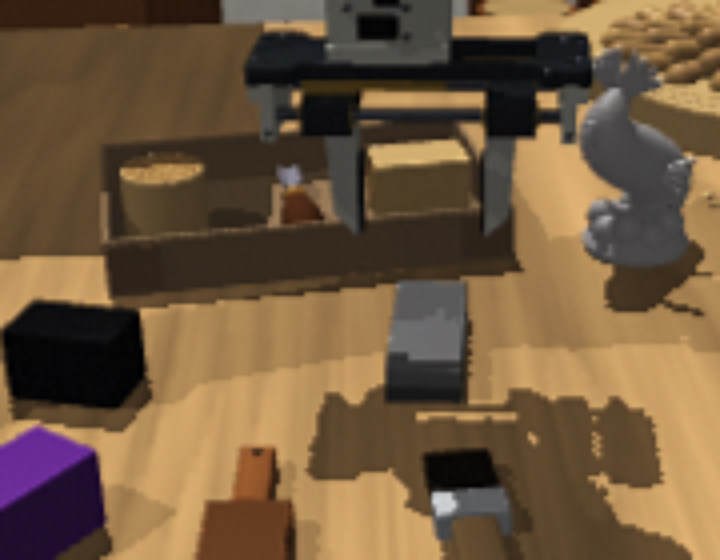

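The gouge lies in the middle of the box (crop 295,195), and the fingers straddle the whetstone (425,340). Gripping the stone.

Call:
{"name": "jog_arm", "arguments": {"rows": [[[0.1,0,-4],[0,0,0],0.75],[[0.1,0,-7],[0,0,0],0.75],[[0.1,0,-8],[0,0,0],0.75],[[0.1,0,-8.2],[0,0,0],0.75],[[0.1,0,-8.2],[0,0,0],0.75],[[0.1,0,-8.2],[0,0,0],0.3],[[0.1,0,-8.2],[0,0,0],0.3],[[0.1,0,-8.2],[0,0,0],0.3]], "newtons": 30}}

```text
clock: 21.88
position: [0.5855, 0.0937, 0.0061]
ee_rot: [2.329, 2.108, 0.001]
force: [-2.0, -0.6, 4.3]
width: 0.485
gripper_force: 30.0
```

Call:
{"name": "jog_arm", "arguments": {"rows": [[[0,0,0],[0,0,0],0.3],[[0,0,0],[0,0,0],0.3]]}}

```text
clock: 22.12
position: [0.5855, 0.0937, 0.0061]
ee_rot: [2.329, 2.108, 0.001]
force: [-1.1, 0.1, 6.1]
width: 0.488
gripper_force: 30.0
```

Call:
{"name": "jog_arm", "arguments": {"rows": [[[0,0,3],[0,0,0],0.3],[[0,0,8],[0,0,0],0.3],[[0,-4,12],[0,0,1],0.3],[[0,-9,12],[0,0,1],0.3],[[-0.5,-15,12],[0,0,1],0.3],[[-1,-21,12],[0,0,1],0.3],[[-1.5,-27,12],[0,0,1],0.3],[[-2,-33,12],[0,0,1],0.3]]}}

```text
clock: 23.12
position: [0.5647, -0.2379, 0.1254]
ee_rot: [-2.31, -2.128, 0.0]
force: [1.4, 0.7, -2.0]
width: 0.487
gripper_force: 30.0
```

Call:
{"name": "jog_arm", "arguments": {"rows": [[[-0.5,-5,0],[0,0,0],0.3],[[-0.5,-8.2,0],[0,0,0],0.3],[[-0.5,-8.2,-3],[0,0,0],0.3],[[-0.5,-8.2,-5],[0,0,0],0.3],[[-0.5,-8.2,-5],[0,0,0],0.3]]}}

```text
clock: 23.75
position: [0.5592, -0.3167, 0.0737]
ee_rot: [-2.307, -2.127, 0.002]
force: [0.1, -0.4, -1.7]
width: 0.488
gripper_force: 30.0
```

```bash
python3 - <<'E'
from h import *
from cell import arm
print(clos(arm))
s=arm.get_image("side")
cv2.imwrite("pics/s7.png",cv2.resize(s["img"][180:420,160:400,::-1],(600,600)))
E
```

```text
(array([ 55.92, -31.67,   7.37]), np.float64(-4.7), 'j7', np.float64(0.69), 'F', array([ 0.1, -0.4, -1.7]))
```

View pics/s7.png

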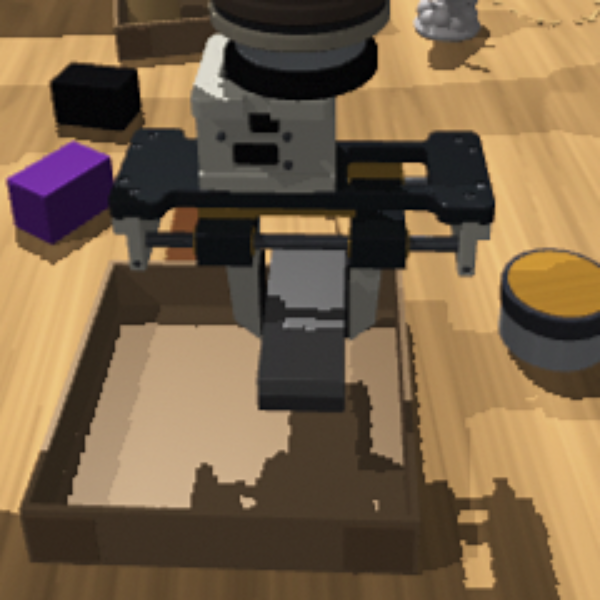

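The stone hangs level over the +x half of the square box (crop 305,340), with the right finger inside the wall. Lowering it.

Call:
{"name": "jog_arm", "arguments": {"rows": [[[0,-0.1,-3],[0,0,0],0.3],[[0,-0.1,-5.2],[0,0,0],0.3],[[0,-0.1,-6],[0,0,0],0.3],[[0,-0.1,-6.2],[0,0,0],0.3],[[0,-0.1,-6.2],[0,0,0],0.3],[[0,-0.1,-6.2],[0,0,0],0.3]]}}

```text
clock: 24.55
position: [0.5608, -0.3196, 0.0147]
ee_rot: [2.31, 2.128, 0.001]
force: [0.0, -0.4, -1.9]
width: 0.486
gripper_force: 30.0
```

Call:
{"name": "jog_arm", "arguments": {"rows": [[[0,0,-0.1],[0,0,0],0.3],[[0,0,-0.1],[0,0,0],0.3]]}}

```text
clock: 24.8
position: [0.5603, -0.3194, 0.0129]
ee_rot: [2.311, 2.128, 0.0]
force: [-0.4, 0.4, -2.7]
width: 0.489
gripper_force: 30.0
```

Call:
{"name": "jog_arm", "arguments": {"rows": [[[0,0,-0.1],[0,0,0],0.3],[[0,0,-0.2],[0,0,0],0.3],[[0,0,-0.2],[0,0,0],0.3]]}}

```text
clock: 25.18
position: [0.5602, -0.3193, 0.0106]
ee_rot: [-2.311, -2.128, 0.0]
force: [0.1, 0.5, -1.9]
width: 0.485
gripper_force: 30.0
```

Call:
{"name": "jog_arm", "arguments": {"rows": [[[0,0,-0.1],[0,0,0],0.3],[[0,0,-0.1],[0,0,0],0.3]]}}

```text
clock: 25.42
position: [0.5603, -0.3194, 0.0101]
ee_rot: [2.311, 2.128, 0.0]
force: [-1.6, 1.3, 3.6]
width: 0.486
gripper_force: 30.0
```

Call:
{"name": "jog_arm", "arguments": {"rows": [[[0,0,0.1],[0,0,0],0.6],[[0,0,0.1],[0,0,0],0.6],[[0,0,0.1],[0,0,0],0.6],[[0,0,3],[0,0,0],0.6],[[0,0,7],[0,0,0],0.6],[[-2,5,11],[0,0,3.5],0.75],[[-4,10,11],[0,0,3.5],0.75],[[-6,15,11],[0,0,3.5],0.75]]}}

```text
clock: 26.42
position: [0.5, -0.1678, 0.1204]
ee_rot: [2.244, 2.197, 0.002]
force: [0.8, 1.0, 0.3]
width: 0.747
gripper_force: 0.0
```

Call:
{"name": "jog_arm", "arguments": {"rows": [[[-1.7,4.4,0],[0,0,0],0.75],[[-1.7,4.4,-3],[0,0,0],0.75],[[-1.7,4.4,-5],[0,0,0],0.75],[[-1.7,4.4,-5],[0,0,0],0.75]]}}

```text
clock: 26.92
position: [0.4823, -0.1251, 0.0689]
ee_rot: [-2.243, -2.197, 0.002]
force: [-0.0, 0.1, 0.7]
width: 0.75
gripper_force: 0.0
```

```bash
python3 - <<'E'
from h import *
from cell import arm
print(clos(arm))
s=arm.get_image("side")
cv2.imwrite("pics/s8.png",cv2.resize(s["img"][180:420,160:400,::-1],(600,600)))
E
```

```text
(array([ 48.23, -12.51,   6.89]), np.float64(-1.2), 'j7', np.float64(0.48), 'F', array([-0. ,  0.1,  0.7]))
```

View pics/s8.png

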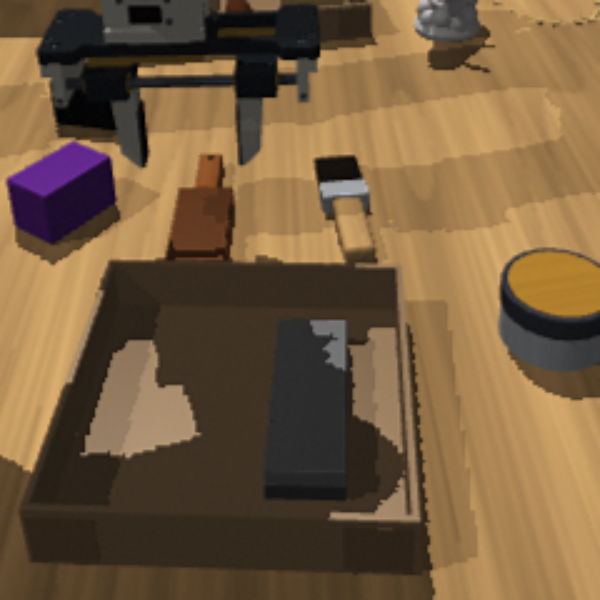

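The stone lies flat and parallel in the square box (crop 310,410), and the fingers straddle the strop (205,210). Descending.

Call:
{"name": "jog_arm", "arguments": {"rows": [[[0.1,0,-3],[0,0,0],0.75],[[0.1,0,-5.5],[0,0,0],0.75],[[0.1,0,-6.3],[0,0,0],0.75],[[0.1,0,-6.4],[0,0,0],0.75],[[0.1,0,-6.4],[0,0,0],0.75],[[0.1,0,-6.4],[0,0,0],0.3],[[0.1,0,-6.4],[0,0,0],0.3],[[0.1,0,-6.4],[0,0,0],0.3]], "newtons": 20}}

```text
clock: 27.98
position: [0.4845, -0.1253, 0.006]
ee_rot: [2.244, 2.198, 0.001]
force: [-0.8, 1.3, 3.5]
width: 0.484
gripper_force: 20.0
```

Call:
{"name": "jog_arm", "arguments": {"rows": [[[0,0,0],[0,0,0],0.3],[[0,0,0],[0,0,0],0.3]]}}

```text
clock: 28.22
position: [0.4845, -0.1253, 0.006]
ee_rot: [2.244, 2.198, 0.001]
force: [-0.3, 0.2, 6.0]
width: 0.488
gripper_force: 20.0
```

Call:
{"name": "jog_arm", "arguments": {"rows": [[[0,0,3],[0,0,0],0.3],[[0,0,8],[0,0,-1],0.3],[[0,-4,10],[0,0,-3.6],0.3],[[0,-9,10],[0,0,-3.6],0.3],[[-0.5,-14,10],[0,0,-3.6],0.3],[[-0.9,-18,10],[0,0,-3.6],0.3],[[-0.9,-20.4,10],[0,0,-3.6],0.3],[[-0.9,-20.4,10],[0,0,-3.6],0.3]]}}

```text
clock: 29.22
position: [0.4743, -0.3316, 0.1055]
ee_rot: [2.316, 2.122, -0.002]
force: [0.1, 0.4, -1.1]
width: 0.486
gripper_force: 20.0
```

Call:
{"name": "jog_arm", "arguments": {"rows": [[[0,0,-2],[0,0,0],0.3],[[0,0,-4],[0,0,0],0.3],[[0,0,-4],[0,0,0],0.3]]}}

```text
clock: 29.6
position: [0.4745, -0.3273, 0.0643]
ee_rot: [-2.309, -2.125, 0.001]
force: [-0.2, -0.4, 0.1]
width: 0.484
gripper_force: 20.0
```

```bash
python3 - <<'E'
from h import *
from cell import arm
print(clos(arm))
s=arm.get_image("side")
cv2.imwrite("pics/s9.png",cv2.resize(s["img"][180:420,160:400,::-1],(600,600)))
E
```

```text
(array([ 47.45, -32.73,   6.43]), np.float64(-4.7), 'j7', np.float64(0.8), 'F', array([-0.2, -0.4,  0.1]))
```

View pics/s9.png

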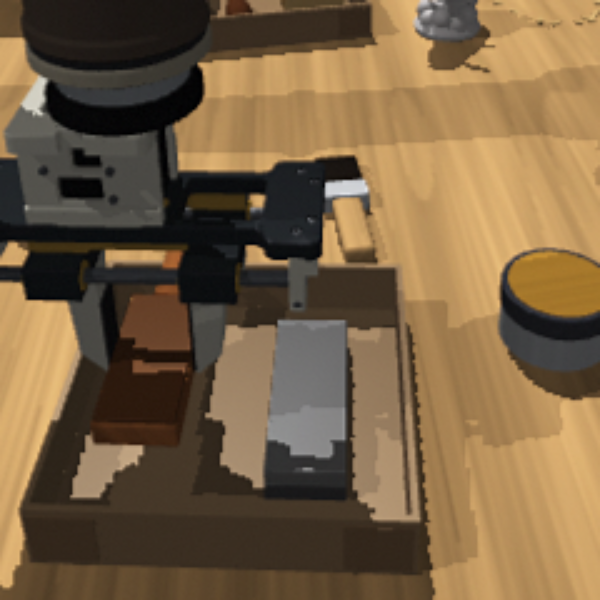

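The strop is level with its handle over the floor on the far side, and the left finger clears the wall (crop 90,330). Lowering it.

Call:
{"name": "jog_arm", "arguments": {"rows": [[[0,-0.1,-3],[0,0,0],0.3],[[0,-0.1,-4.8],[0,0,0],0.3],[[0,-0.1,-5.2],[0,0,0],0.3],[[0,-0.1,-5.3],[0,0,0],0.3],[[0,-0.1,-5.3],[0,0,0],0.3],[[0,-0.1,-5.3],[0,0,0],0.3]]}}

```text
clock: 30.4
position: [0.4756, -0.3306, 0.0133]
ee_rot: [2.312, 2.126, 0.001]
force: [-0.1, 0.6, -1.1]
width: 0.486
gripper_force: 20.0
```

Call:
{"name": "jog_arm", "arguments": {"rows": [[[0,0,-0.1],[0,0,0],0.3],[[0,0,-0.1],[0,0,0],0.3]]}}

```text
clock: 30.65
position: [0.4753, -0.3303, 0.0118]
ee_rot: [2.312, 2.126, 0.0]
force: [-0.2, 0.1, -0.9]
width: 0.487
gripper_force: 20.0
```

Call:
{"name": "jog_arm", "arguments": {"rows": [[[0,0,-0.1],[0,0,0],0.3],[[0,0,-0.15],[0,0,0],0.3],[[0,0,-0.15],[0,0,0],0.3]]}}

```text
clock: 31.02
position: [0.4752, -0.3303, 0.0102]
ee_rot: [-2.312, -2.126, 0.0]
force: [-0.1, 0.6, -1.3]
width: 0.485
gripper_force: 20.0
```

Call:
{"name": "jog_arm", "arguments": {"rows": [[[0,0,-0.1],[0,0,0],0.3],[[0,0,-0.1],[0,0,0],0.3]]}}

```text
clock: 31.28
position: [0.4753, -0.3304, 0.01]
ee_rot: [2.313, 2.126, 0.001]
force: [-2.4, 2.8, 10.0]
width: 0.485
gripper_force: 20.0
```

Contact with the floor. Releasing, going up, and moving aside for the final look.

Call:
{"name": "jog_arm", "arguments": {"rows": [[[0,0,0.1],[0,0,0],0.6],[[0,0,0.1],[0,0,0],0.6],[[0,0,0.1],[0,0,0],0.6],[[0,0,3],[0,0,0],0.6],[[0,0,8],[0,0,0],0.6],[[0,0,13],[0,0,0],0.6],[[0,0,18],[0,0,0],0.6],[[-3,3,22],[0,0,0],0.6]]}}

```text
clock: 32.28
position: [0.4466, -0.3017, 0.2313]
ee_rot: [2.311, 2.123, -0.001]
force: [0.3, 1.0, 0.2]
width: 0.598
gripper_force: 0.0
```

Call:
{"name": "jog_arm", "arguments": {"rows": [[[-3,5,0],[0,0,0],0.6],[[-5,10,0],[0,0,0],0.6],[[-5,15,0],[0,0,0],0.6],[[-5,20,0],[0,0,0],0.6],[[-5,25,0],[0,0,0],0.6],[[-5,28,0],[0,0,0],0.6],[[-5,28,0],[0,0,0],0.6],[[-5,28,0],[0,0,0],0.6]]}}

```text
clock: 33.28
position: [0.3952, -0.0211, 0.2292]
ee_rot: [2.313, 2.126, -0.0]
force: [0.2, 0.1, -0.9]
width: 0.6
gripper_force: 0.0
```

```bash
python3 - <<'E'
from h import *
from cell import arm
print(clos(arm))
t=arm.get_image("top");s=arm.get_image("side");P=xyz(t)
cv2.imwrite("pics/fin.png",np.hstack([cv2.resize(t["img"][:,60:500,::-1],(440,420)),cv2.resize(s["img"][120:420,150:400,::-1],(350,420))]))
for n,w,a,b in (("long",(110,220,285,440),.034,.042),("square",(510,230,675,390),.034,.045),("stone",(525,250,655,370),.02,.032),("strop",(525,250,655,370),.011,.0235),("brush",(400,245,505,283),.006,.03),("tin",(505,150,580,215),.032,.05),("block",(110,220,285,330),.0435,.06),("round",(110,330,285,440),.0435,.06),("gouge",(150,290,250,360),.014,.035)):
    try: print(n,*rect(P,w,a,b))
    except ValueError: print(n,"hidden")
E
```

```text
(array([39.52, -2.11, 22.92]), np.float64(-4.8), 'j7', np.float64(-0.14), 'F', array([ 0.2,  0.1, -0.9]))
long [495.1 330.9] [281.5 139.1] 7.8 38.9 526
square [ 518.5 -314.3] [202.3 200.4] 85.3 39.6 924
stone [ 559.4 -318.1] [120.2  46.3] 85.5 26.3 1134
strop [ 476.1 -311.4] [157.8  45.7] 84.2 20.2 1104
brush [ 597.2 -105.9] [132.5  38.1] -86.9 14.7 808
tin [ 724.9 -250.9] [74.7 73.3] -36.7 42.7 898
block [587.9 315.6] [71.3 46.8] 8.4 48.8 691
round [404.5 287.2] [59.5 57.9] 88.7 54.3 676
gouge [497.7 304.5] [135.5  29.9] -81.9 25.7 574
```

View pics/fin.png

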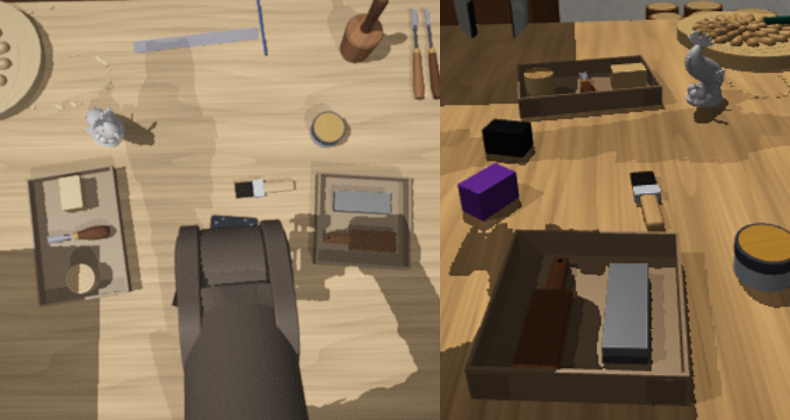

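The final view shows everything in place. The block (70,192), gouge (80,235) and roundel (80,278) are in the long box. The stone (362,202) and strop (360,240) lie parallel with the leather up in the square box. The boxes, tin, brush and fish haven't moved.

```bash
python3 -c "
from cell import arm
print(arm.sign_off())"
```

```text
the job is handed in; nothing more can be done
None
```

Both kits are packed and the job is handed in after about 33 s of robot time: block, gouge and roundel in the long box, whetstone and strop in the square box, with the boxes, brush, fish and tin left where they were.

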